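# Tap the jammed bead tube empty into the empty tray

## Task

The clear bead tube has a red bead jammed in its neck, with two yellow ones loose behind it. Take the tube from its cradle, tip its mouth down over the one tray that is empty and tap the neck against that tray's rim until all three beads have come out into it, then lay the tube back down in its cradle and let go. Do not spill or stir the buttons in the other trays, and leave the jar and the spools alone.

Things in the scene. Friction and masses are not known exactly. Their poses are not given: they have to be found in the camera images.
- tube_mid (a point): Centre of the clear acrylic bead tube: round, 32 mm outer diameter, 130 mm long, 25 mm bore, about 100 g plus 38 g of beads, blue closed end and a blue band each side of the neck. The point lies on the tube's axis half-way along. Its x axis runs along the tube from the open mouth to the closed end (the mouth is at x = -65 mm); at the start it lies level in the cradle with its z axis up and its axis 38 mm above the table. It can be gripped across its middle from above.
- tube_mouth (a point): Centre of the tube's open mouth, on its axis, 65 mm from tube_mid; axes as tube_mid. The underside of the neck, some 7 mm behind the mouth, is the place to knock on the tray's rim; start each knock 20 mm or less above it. A hard jerk or sudden stop in the air can also shake the red bead loose too soon: it must still be inside at the first knock.
- cradle: Fixed dark wooden cradle: base 112 x 74 x 6 mm, with two V-shaped supports (each 14 mm thick) centred at x = -45 and +45 mm, so 76 mm of the tube between them is free for fingers. Origin: centre of the underside, on the table. x axis along the groove; a tube lying in it has its axis 38 mm above the table along the cradle's x axis, centred over the origin; the supports reach 37 mm high.
- tray_empty: The empty one of three alike, fixed, hard aluminium trays: square, 96 x 96 mm outside, 28 mm high, walls and floor 4 mm. The other two trays stand beside it in the same row and hold two flat buttons each. Origin: centre of the underside, on the table; x and y axes parallel to the sides.
- tray_blue: Tray of the same size holding two blue buttons (32 mm discs, 6 mm thick). Origin and axes as tray_empty.
- tray_brown: Tray of the same size holding two reddish-brown buttons. Origin and axes as tray_empty.
- bead_big_center (a point): Centre of the red bead (24 mm, 18 g), pinched in the tube's neck by a springy liner at the bottom of the bore, 17 to 20 mm inside the mouth. Tipping alone does not free it. With the mouth 35 to 45 degrees down, each brisk downward knock of the neck on a hard edge (about 0.15 m/s, lifted at once) shifts it some mm; after one to four it rolls out. Slow pressing hardly moves it.
- bead_a_center (a point): Centre of a yellow glass bead, 18 mm diameter, 10 g, loose in the tube behind the red one; it rolls out of the tipped tube once the red one has gone.
- bead_b_center (a point): Centre of the second yellow bead, like the first.
- button_blue0: A blue button, flat disc 32 mm across and 6 mm thick, lying in tray_blue; to be left as it is. Origin: centre of its underside.
- button_blue1: A blue button, flat disc 32 mm across and 6 mm thick, lying in tray_blue; to be left as it is. Origin: centre of its underside.
- button_brown0: A reddish-brown button, flat disc 32 mm across and 6 mm thick, lying in tray_brown; to be left as it is. Origin: centre of its underside.
- button_brown1: A reddish-brown button, flat disc 32 mm across and 6 mm thick, lying in tray_brown; to be left as it is. Origin: centre of its underside.
- spool_red: Wooden spool with red thread, 40 mm across, 50 mm tall, standing beyond the trays; to be left alone. Origin: centre of its underside.
- spool_green: Wooden spool with green thread, same size, standing between the robot and the cradle; to be left alone.
- jar: Glass jar with a red cap, 64 mm across, 85 mm tall, at the far side; to be left alone. Origin: centre of its underside.
Mind the look-alikes: they are no part of the job. Of the things like the part that bears tube_mid, leave any that is orange, pink or turquoise; of the rest the larger one is meant.

How it is judged:
On the way, in this order (a step that is already met when the one before it is completed fails the run):
1. the tube, tipped mouth-down over the empty tray, knocks on that tray with the red bead still inside (contact force between tube and tray_empty above 1 N and angle between tube_mid's own x axis and vertical below 1.3 rad and horizontal distance between tube_mouth and tray_empty below 0.07 m and x of bead_big_center in the frame of tube_mid above -0.06 m and distance between bead_big_center and tube_mid below 0.062 m).
2. all three beads lie in the empty tray (x of bead_big_center in the frame of tray_empty between -0.045 and 0.045 m and y of bead_big_center in the frame of tray_empty between -0.045 and 0.045 m and height (world z) of each of bead_big_center, bead_a_center, bead_b_center below 0.025 m and x of bead_a_center in the frame of tray_empty between -0.045 and 0.045 m and y of bead_a_center in the frame of tray_empty between -0.045 and 0.045 m and x of bead_b_center in the frame of tray_empty between -0.045 and 0.045 m and y of bead_b_center in the frame of tray_empty between -0.045 and 0.045 m), for 0.1 s.
At the end, for the whole second after the job is handed in: All three beads lie in the tray that was empty (below 25 mm), and the tube lies released in the cradle's groove: centre within 25 mm of the cradle's along it, 6 mm across, 33 to 43 mm above the table, axis within 0.12 rad of the groove's, either way round (all of step 2 and x of tube_mid in the frame of cradle between -0.025 and 0.025 m and y of tube_mid in the frame of cradle between -0.006 and 0.006 m and z of tube_mid in the frame of cradle between 0.033 and 0.043 m and angle between the x axis of tube_mid and the x axis of cradle, either way round below 0.12 rad); the robot touches nothing.
It fails at once if a button in the other trays is moved more than 15 mm (distance of any of button_blue0, button_blue1, button_brown0, button_brown1 from where it was at the start of the episode above 0.015 m).
It fails at once if a spool or the jar is moved more than 25 mm (distance of any of spool_red, spool_green, jar from where it was at the start of the episode above 0.025 m).
It also fails if it takes over 56 s, if anything falls off the work surface, if the arm or the gripper's body presses on something with over 40 N, if the wrist force passes 120 N, or if a joint passes its speed limit or range.

## Robot

A 6-joint arm with a two-finger parallel gripper is mounted at the origin on the work surface. World frame = base frame: x ahead of the robot, y to its left, z up, the work surface at z = 0. Lengths are in m, angles in rad, forces in N, time in s.
With the tool pointing down it reaches from about 0.35 to 0.775 m from the base axis. Payload 7.3 kg.
Tool frame: the origin (TCP) lies between the finger pads; the fingertips stand 8 mm ahead of it and the grasp point (between the pads) lies 11 mm behind it (robot.nose_length is the distance from the TCP to the fingertips, in m); z points along the fingers, y is the line along which they close (so a half turn about z gives the same grasp; the last joint's range is limited). The gripper opens to 92 mm and grips with 3 to 60 N. Pads are 19 mm wide; open, the fingers measure 130 mm over their backs; the gripper's body (75 mm by 190 mm) begins 47 mm behind the grasp point.
Start: joints at [0.967, 0.342, 1.524, -0, 1.275, -0.146], TCP at [0.232, 0.471, 0.235] pointing down, gripper open.
Joint ranges: [-2.53, 2.53], [-0.77, 2.02], [0.04, 2.7], [-1, 4.14], [0.28, 2.66], [-3.11, 3.11]. Speed limits (rad/s): [2.57, 2.57, 3.14, 3.14, 3.14, 3.14].

## Interface

Orientations are given as [roll, pitch, yaw] about the fixed x, y, z axes, in that order (R = Rz(yaw) Ry(pitch) Rx(roll)).
In Python, from cell import robot gives the robot as it stands. The module is installed in compiled form; this text tells all that it offers.
- The arm moves only by the shell command python3 -m jog 'ROWS' [FORCE]. ROWS is JSON, a list that holds one entry, the list of rows, each a list of 5 numbers: the gripper's target within -1 to 1 (fully open at 1, half-way at 0, shut at -1), then the shift along the tool's x, y, z in m, then the turn about the tool's z in rad. A call has 1 to 5 rows; each row is the pose to reach, as a shift and turn from the pose commanded when the call began, along the tool's axes at that moment; what a row does not reach only later rows make up. A row lasts 1/12 s, in which the tool goes at most 41.7 mm and 7.16 degrees, less where a joint would pass 70% of its speed; a pose out of reach is approached as far as the arm can. A call with a gripper value outside its range is refused whole. The fingers move at their own pace and stop on an object; FORCE is the grip in N (left out, the last holds). Time passes only in rows, so rows that repeat a pose let the fingers close. It gives the time, the measured TCP pose, the force, the opening and the grip force at its end, in the units of the state.
- robot.observe(): the state, without advancing time (a new reading comes with each control period).
- robot.read_camera(name): name is "side" or "top"; returns the picture (384x512x3 uint8, red, green, blue); there is no depth.
- robot.camera_model(name): a dict with "camera_matrix" (3x3 intrinsics, pixels), "position" and "attitude" of the camera in the world. Camera axes: x right, y down, z forward; pixel columns grow to the right and rows downward; lengths in m; the calibration is good to about 2 mm. A picture is of the moment at which its call begins. camera_model takes no time and is no camera call.
- robot.hand_in(): hands the job in; it is judged then, once.
The state is a dict: "time": time; "qpos": joint angles; "qvel": joint speeds; "joint_efforts": joint torques, N m; "tool_pos": TCP position; "tool_rot": TCP orientation; "contact_force": force on the tool from outside, world axes, zero at the start; "torque": the same for the moment, N m; "opening": finger opening in m; "grip_force": force on a finger pad.
Only numpy, scipy, OpenCV 4.12 (cv2) and the standard library are available. Lean on these libraries where they do the work, as an engineer would, in place of code of your own. Each camera call takes 0.05 s, during which the arm holds its last target. There are 200 camera calls.

## Working session

There is one attempt and no reset: what is moved stays moved. The work goes in short steps, Python scripts to look and compute and a shell command to move; the robot and the scene stay as the last step left them, time stands still between calls to the robot, and variables do not carry over. Pictures are saved under pics/ and viewed, at most 10 in all, crops included, and the job is handed in when it is done.

```bash
mkdir -p pics; cat > h.py <<'E'
import numpy as np, cv2
from cell import robot
from scipy.spatial.transform import Rotation as R
def cam(n):
    m=robot.camera_model(n); K=np.array(m["camera_matrix"]); a=np.array(m["attitude"],float); p=np.array(m["position"],float)
    Rm=a if a.shape==(3,3) else R.from_euler('xyz',a).as_matrix()
    return K,Rm,p
def ray(n,u,v,z):
    K,Rm,p=cam(n); d=Rm@np.linalg.solve(K,[u,v,1.]); return p+d*(z-p[2])/d[2]
def proj(n,X):
    K,Rm,p=cam(n); q=K@(Rm.T@(np.array(X)-p)); return q[:2]/q[2]
def shot(n,name):
    im=cv2.cvtColor(robot.read_camera(n),cv2.COLOR_RGB2BGR); cv2.imwrite(f"pics/{name}.png",im); return im
E
python3 - <<'E'
from h import *
for n in("top","side"):
    shot(n,n+"0"); print(robot.camera_model(n))
s=robot.observe(); print(s["tool_pos"],s["tool_rot"],s["opening"],s["time"])
print(ray("top",256,192,0), ray("side",256,192,0), proj("top",s["tool_pos"]))
E
```

```text
{'camera_matrix': array([[406.72675467,   0.        , 257.7070496 ],
       [  0.        , 406.72675467, 190.75750452],
       [  0.        ,   0.        ,   1.        ]]), 'position': array([0.35625349, 0.13624422, 1.10987308]), 'attitude': array([-2.95427829,  0.00787528, -1.55163912])}
{'camera_matrix': array([[351.96185788,   0.        , 248.25467662],
       [  0.        , 351.96185788, 196.40825534],
       [  0.        ,   0.        ,   1.        ]]), 'position': array([ 0.22875771, -0.56446171,  0.58322366]), 'attitude': array([-2.15825731,  0.0242213 , -0.46543124])}
[0.23182943 0.47066724 0.23413198] [-3.14027062e+00 -1.46659614e-04  2.68378368e+00] 0.091561039567862 0.1
[0.56282164 0.15368401 0.        ] [0.64090731 0.23509249 0.        ] [ 98.19521343 325.92607312]
```

View pics/top0.png

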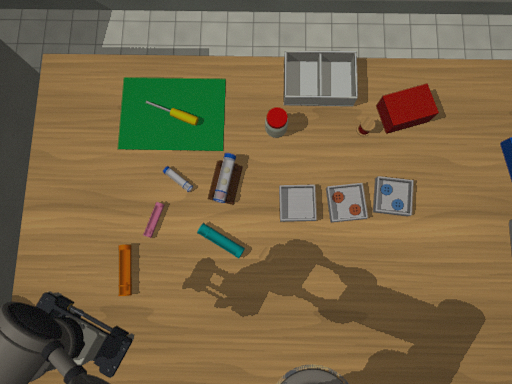

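View pics/side0.png

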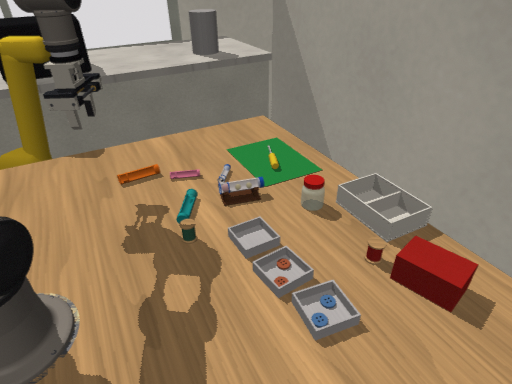

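```bash
python3 - <<'E'
import cv2,numpy as np
t=cv2.imread("pics/top0.png");s=cv2.imread("pics/side0.png")
a=cv2.resize(t[130:280,150:330],None,fx=3,fy=3,interpolation=cv2.INTER_CUBIC)
b=cv2.resize(s[155:245,175:275],None,fx=2.5,fy=2.5,interpolation=cv2.INTER_CUBIC)
c=np.zeros((450,790,3),np.uint8);c[:,:540]=a;c[:b.shape[0],540:]=b;cv2.imwrite("pics/crop1.png",c)
E
```

```text
(no output)
```

View pics/crop1.png

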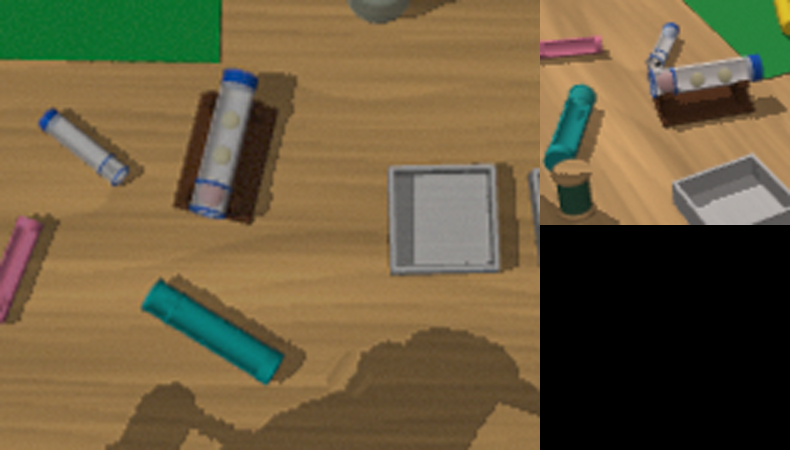

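```bash
python3 - <<'E'
from h import *
t=cv2.imread("pics/top0.png").astype(int);s=cv2.imread("pics/side0.png").astype(int)
m=np.zeros(t.shape[:2],bool)
b,g,r=t[...,0],t[...,1],t[...,2]
reg=np.zeros_like(m);reg[148:210,208:245]=1
m=(b-r>35)&reg
v,u=np.nonzero(m); P=np.array([ray("top",x,y,.038) for x,y in zip(u,v)])[:,:2]
d=np.array([ray("top",230,155,.038)-ray("top",219,201,.038)])[0,:2];d/=np.linalg.norm(d)
q=P@d; print("blue len",q.max()-q.min())
hi=P[q>q.max()-.02].mean(0);lo=P[q<q.min()+.025].mean(0)
ax=(hi-lo)/np.linalg.norm(hi-lo);q=P@ax;n=np.array([-ax[1],ax[0]])
mid=(q.max()+q.min())/2*ax+((hi@n+lo@n)/2)*n
print("n",len(P),"closed",hi,"mouth",lo,"mid",mid,"yaw(mouth->closed)",np.arctan2(ax[1],ax[0]),"ends",q.max()-q.min())
# cradle dark brown
hsv=cv2.cvtColor(cv2.imread("pics/top0.png"),cv2.COLOR_BGR2HSV)
c=((t.max(2)<75)&(r>b)).astype(np.uint8);c[:155]=0;c[210:]=0;c[:,:200]=0;c[:,250:]=0
v,u=np.nonzero(c);rr=cv2.minAreaRect(np.stack([u,v],1).astype(np.float32));print("cradle",rr,ray("top",*rr[0],.02),len(u))
# tray empty
sat=t.max(2)-t.min(2)
w=((sat<22)&(t.max(2)>90)).astype(np.uint8)
k,l,st,ce=cv2.connectedComponentsWithStats(w)
for i in range(1,k):
    if st[i][4]>150 and 170<ce[i][1]<230:
        ys,xs=np.nonzero(l==i); hull=cv2.convexHull(np.stack([xs,ys],1).astype(np.float32))
        rr=cv2.minAreaRect(hull);box=cv2.boxPoints(rr);W=np.array([ray("top",*p,.028)[:2] for p in box])
        print("tray",ce[i],W.mean(0),[np.linalg.norm(W[j]-W[j-1]).round(4) for j in range(4)],"ang",[np.degrees(np.arctan2(*(W[j]-W[j-1])[::-1])).round(1) for j in range(2)])
# green spool, side top disc ~ (188,223), jar cap top
print("spool top",ray("side",188.5,224,.05),proj("top",ray("side",188.5,224,.05)), "side check mid",proj("side",[*mid,.038]))
print("turq",ray("top",221,240,.015))
E
```

```text
blue len 0.1457732079900142
n 97 closed [0.66141234 0.23659693] mouth [0.53224003 0.2523599 ] mid [0.60156978 0.24389955] yaw(mouth->closed) -0.12143015264476882 ends 0.14792968566777043
cradle ((225.97059631347656, 179.61764526367188), (25.951311111450195, 44.38401794433594), 14.03624439239502) [0.59218927 0.2364329  0.02      ] 549
tray [224.74358974 173.65064103] [0.60692417 0.23939632] [np.float64(0.0291), np.float64(0.0927), np.float64(0.0295), np.float64(0.0925)] ang [np.float64(76.8), np.float64(-11.7)]
tray [177.98484848 178.94949495] [0.58846716 0.3646137 ] [np.float64(0.085), np.float64(0.0202), np.float64(0.0852), np.float64(0.02)] ang [np.float64(52.1), np.float64(-36.0)]
tray [393.32771338 195.89567966] [ 0.5544315  -0.21864714] [np.float64(0.097), np.float64(0.1001), np.float64(0.0986), np.float64(0.1)] ang [np.float64(86.9), np.float64(-6.0)]
tray [346.19085487 202.38170974] [ 0.53493923 -0.09028002] [np.float64(0.0978), np.float64(0.1031), np.float64(0.098), np.float64(0.1014)] ang [np.float64(5.9), np.float64(-82.2)]
tray [297.21388216 202.99515738] [0.531216   0.04238464] [np.float64(0.0954), np.float64(0.0976), np.float64(0.0953), np.float64(0.096)] ang [np.float64(0.5), np.float64(-89.0)]
spool top [0.39255849 0.11843441 0.05      ] [268.12820772 253.64165803] side check mid [242.7104183  183.30497724]
turq [0.42752431 0.24464299 0.015     ]
```

The top view shows two clear tubes: the large one in the cradle at (225,178), with a red and two yellow beads in it, and a smaller empty one at (178,179). The turquoise tube at (221,240), the pink one at (155,219) and the orange one at (125,270) are excluded by colour. The larger clear tube in the cradle is the one meant, and the crop confirms it. Its blue closed end is at (230,155), away from the robot, and its mouth at (219,201), toward the robot. The empty tray is at (298,203), with brown and blue to its right.

```bash
python3 -m jog '[[[1,-0.03,-0.003,0,0],[1,-0.07,-0.006,0,0],[1,-0.11,-0.010,0,0],[1,-0.15,-0.014,0,0],[1,-0.19,-0.017,0,0]]]'
python3 -m jog '[[[1,-0.04,-0.003,0,0],[1,-0.08,-0.006,0,0],[1,-0.12,-0.010,0.02,0],[1,-0.16,-0.014,0.04,0],[1,-0.19,-0.017,0.06,0]]]'
python3 -m jog '[[[1,-0.03,-0.003,0.02,-0.1],[1,-0.05,-0.005,0.03,-0.2],[1,-0.07,-0.006,0.04,-0.247],[1,-0.07,-0.006,0.04,-0.247],[1,-0.07,-0.006,0.04,-0.247]]]'
python3 - <<'E'
from h import *
t=shot("top","top1");s=shot("side","side1")
o=robot.observe();print(o["tool_pos"],o["tool_rot"],o["qpos"])
a=cv2.resize(t[120:240,170:290],(400,400),interpolation=2);b=cv2.resize(s[110:230,180:300],(400,400),interpolation=2)
cv2.imwrite("pics/c2.png",np.hstack([a,b]))
E
```

```text
time: 0.52
tool_pos: [0.396, 0.3704, 0.2345]
tool_rot: [-3.141, -0.0, 2.684]
contact_force: [0.6, 1.1, 0.4]
opening: 0.0918
grip_force: 0.0
time: 0.93
tool_pos: [0.5592, 0.2715, 0.175]
tool_rot: [3.14, 0.001, 2.683]
contact_force: [0.1, 1.1, -0.8]
opening: 0.0919
grip_force: 0.0
time: 1.35
tool_pos: [0.6172, 0.2358, 0.1337]
tool_rot: [-3.141, -0.003, 2.928]
contact_force: [0.4, 0.1, 0.2]
opening: 0.092
grip_force: 0.0
[0.61676132 0.23710931 0.13540625] [ 3.14140346e+00 -4.87183325e-04  2.93017253e+00] [ 2.50958532e-01  6.72910590e-01  1.24618930e+00  4.11301387e-04
  1.22284442e+00 -1.10855794e+00]
```

View pics/c2.png

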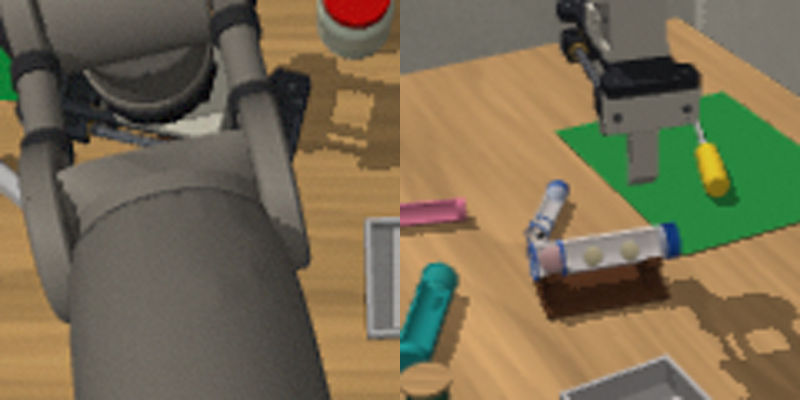

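```bash
python3 - <<'E'
from h import *
for (x,y) in((.598,.240),(.592,.240),(.604,.240)):
  for yaw in(-.21,-.15):
    d=np.array([np.cos(yaw),np.sin(yaw),0]);m=np.array([x,y,.038]);print(x,yaw,proj("side",m-.065*d),proj("side",m+.065*d),proj("top",m-.065*d),proj("top",m+.065*d))
s=cv2.imread("pics/side1.png").astype(int)
m=(s[...,0]-s[...,2]>40);m[:170]=0;m[198:]=0;m[:,:212]=0;m[:,272:]=0
k,l,st,ce=cv2.connectedComponentsWithStats(m.astype(np.uint8));print(st[1:],ce[1:])
E
```

```text
0.598 -0.21 [220.55649002 187.62194656] [263.31601866 180.89488352] [218.27977893 199.18417954] [229.91972254 153.45067154]
0.598 -0.15 [220.84944799 188.30103393] [262.90507303 180.25629649] [219.70315684 199.46693885] [228.52488321 153.1810728 ]
0.592 -0.21 [218.65512231 188.15356671] [261.54951368 181.39960415] [218.19624422 201.39938718] [229.84965264 155.57327795]
0.592 -0.15 [218.94287403 188.83572718] [261.1429724  180.75820061] [219.62107145 201.68279033] [228.45342155 155.3030768 ]
0.604 -0.21 [222.449834   187.09256984] [265.07525047 180.39224095] [218.36314233 196.97351443] [229.98965176 151.3323264 ]
0.604 -0.15 [222.7479517  187.76860395] [264.6599401  179.75645272] [219.78507388 197.25563194] [228.59620144 151.06332819]
[[223 175   1   1   1]
 [219 177   1   1   1]
 [258 176   7  11  47]
 [219 183   2   8  11]
 [227 182   2   4   5]
 [229 191   1   1   1]
 [220 193   1   1   1]] [[223.         175.        ]
 [219.         177.        ]
 [261.36170213 181.04255319]
 [219.54545455 186.27272727]
 [227.6        183.4       ]
 [229.         191.        ]
 [220.         193.        ]]
```

```bash
python3 -m jog '[[[1,0,0,0.025,0],[1,0,0,0.055,0],[1,0,0,0.08,0],[1,0,0,0.098,0],[1,0,0,0.107,0]]]'
python3 -m jog '[[[0,0,0,0,0],[0,0,0,0,0],[-0.2,0,0,0,0],[-0.4,0,0,0,0],[-0.6,0,0,0,0]]]' 4
python3 -m jog '[[[-0.6,0,0,0,0],[-0.6,0,0,0,0],[-0.6,0,0,0,0]]]' 4
```

```text
time: 1.87
tool_pos: [0.6153, 0.2374, 0.0264]
tool_rot: [-3.14, -0.003, 2.932]
contact_force: [-1.0, 0.4, 0.4]
opening: 0.0917
grip_force: 0.0
time: 2.28
tool_pos: [0.6181, 0.2369, 0.0298]
tool_rot: [3.14, 0.002, 2.931]
contact_force: [0.3, 0.6, -0.2]
opening: 0.0629
grip_force: 0.0
time: 2.53
tool_pos: [0.6161, 0.2362, 0.0282]
tool_rot: [-3.14, -0.003, 2.93]
contact_force: [-7.9, -0.8, 2.6]
opening: 0.0435
grip_force: 3.8
```

```bash
python3 -m jog '[[[-0.6,0,0,0,0],[-0.6,0,0,0,0],[-0.6,0,0,0,0]]]' 4
python3 - <<'E'
from h import *
s=shot("side","side2")
o=robot.observe();print(o["tool_pos"],o["opening"],o["grip_force"],o["contact_force"])
cv2.imwrite("pics/c3.png",cv2.resize(s[130:220,190:290],(800,600),interpolation=2)[:, :])
E
```

```text
time: 2.78
tool_pos: [0.6157, 0.2371, 0.0278]
tool_rot: [-3.141, -0.004, 2.931]
contact_force: [-5.1, 0.5, 1.4]
opening: 0.0345
grip_force: 4.7
[0.6156792  0.23713293 0.02780941] 0.034800060417459096 4.708568859205116 [-6.65202247  1.6268261   1.4588613 ]
```

View pics/c3.png

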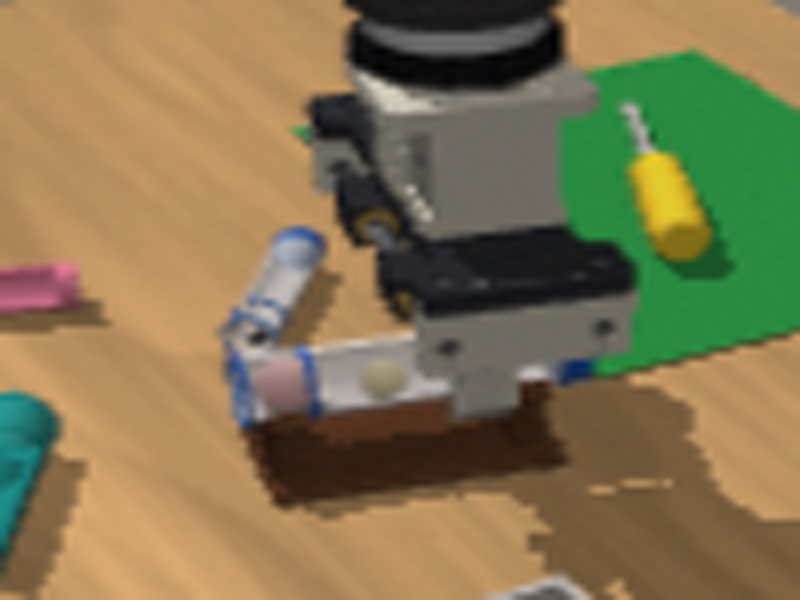

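```bash
python3 -m jog '[[[-0.1,0,0,0,0],[-0.1,0.003,0,0,0],[-0.1,0.005,0,0,0],[-0.2,0.005,0,0,0],[-0.5,0.005,0,0,0]]]' 3
python3 -m jog '[[[-0.6,0,0,0,0],[-0.6,0,0,0,0],[-0.6,0,0,0,0],[-0.6,0,0,0,0],[-0.6,0,0,0,0]]]' 3
python3 -m jog '[[[-0.6,0,0,-0.003,0],[-0.6,0,0,-0.006,0],[-0.6,0,0,-0.010,0],[-0.6,0.001,0,-0.014,0],[-0.6,0.002,0,-0.018,0]]]' 3
python3 - <<'E'
from h import *
s=shot("side","side3")
o=robot.observe();print(o["tool_pos"],o["opening"],o["grip_force"],o["contact_force"])
cv2.imwrite("pics/c4.png",cv2.resize(s[130:220,190:290],(800,600),interpolation=2)[:, :])
E
```

```text
time: 3.25
tool_pos: [0.6127, 0.2377, 0.0285]
tool_rot: [3.141, 0.001, 2.931]
contact_force: [-1.2, -3.9, 2.3]
opening: 0.0348
grip_force: 2.8
time: 3.67
tool_pos: [0.6124, 0.2362, 0.0284]
tool_rot: [-3.14, -0.0, 2.931]
contact_force: [-2.2, -5.4, 2.2]
opening: 0.0315
grip_force: 3.0
time: 4.08
tool_pos: [0.6105, 0.2383, 0.0467]
tool_rot: [3.141, 0.0, 2.931]
contact_force: [-0.6, -0.8, -0.7]
opening: 0.0308
grip_force: 3.0
[0.61074986 0.23854571 0.04763152] 0.03074897882928161 3.0008552235909747 [ 0.88195827 -0.22005433 -1.0987225 ]
```

View pics/c4.png

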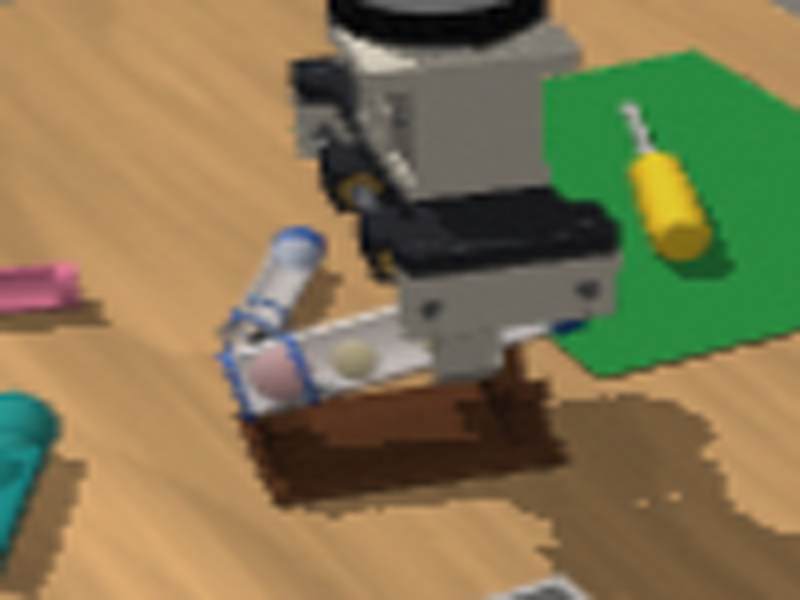

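The tube pivots in the light grip: its mouth end rests on the near support and the closed end has risen, at about 17° of tilt. I'll keep raising it the same way.

```bash
python3 -m jog '[[[-0.6,0.001,0,-0.004,0],[-0.6,0.002,0,-0.008,0],[-0.6,0.004,0,-0.012,0],[-0.6,0.006,0,-0.016,0],[-0.6,0.008,0,-0.020,0]]]' 3
python3 -m jog '[[[-0.6,0.002,0,-0.003,0],[-0.6,0.004,0,-0.006,0],[-0.6,0.005,0,-0.008,0],[-0.6,0.005,0,-0.008,0]]]' 3
python3 - <<'E'
from h import *
s=shot("side","side4")
o=robot.observe();print(o["tool_pos"],o["opening"],o["grip_force"],o["contact_force"])
cv2.imwrite("pics/c5.png",cv2.resize(s[130:220,190:290],(800,600),interpolation=2)[:, :])
E
```

```text
time: 4.55
tool_pos: [0.6024, 0.2399, 0.0667]
tool_rot: [3.141, 0.0, 2.931]
contact_force: [-0.1, -0.7, -1.2]
opening: 0.0304
grip_force: 3.0
time: 4.88
tool_pos: [0.5978, 0.241, 0.0749]
tool_rot: [3.141, 0.001, 2.931]
contact_force: [-0.4, -0.3, -0.9]
opening: 0.0303
grip_force: 3.0
[0.59779197 0.24092985 0.07455672] 0.030833419574913656 3.0000918656151043 [ 0.27448113 -0.91676867 -1.02016934]
```

View pics/c5.png

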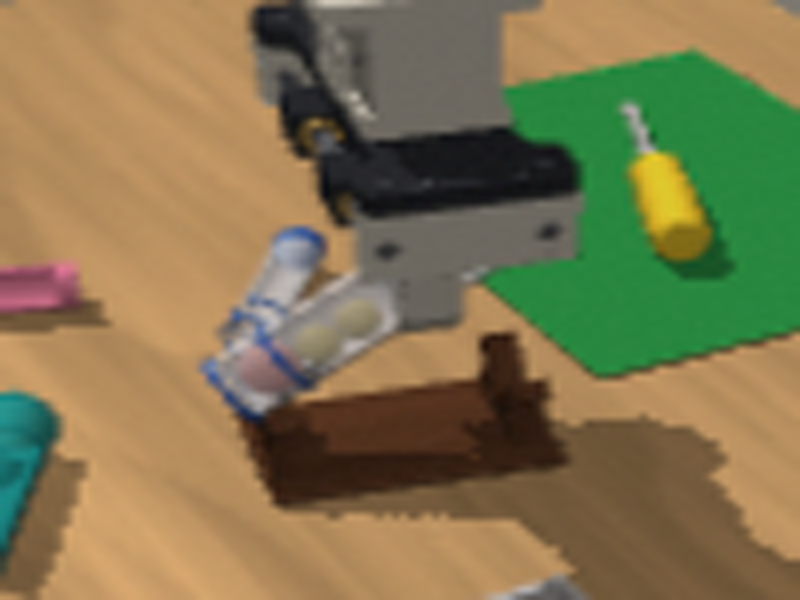

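```bash
python3 -m jog '[[[-0.7,0,0,0,0],[-0.7,0,0,0,0],[-0.7,0,0,-0.003,0],[-0.7,0,0,-0.010,0],[-0.7,0,0,-0.020,0]]]' 60
python3 -m jog '[[[-0.7,0,0,-0.010,0],[-0.7,0,0,-0.020,0],[-0.7,0,0,-0.028,0],[-0.7,0,0,-0.032,0],[-0.7,0,0,-0.034,0]]]' 60
cat > m.py <<'E'
from h import *
import sys
def plane(u,v):
    o=robot.observe(); T=R.from_euler('xyz',o["tool_rot"]).as_matrix(); p=np.array(o["tool_pos"])-.011*T[:,2]
    n=T[:,1]; K,Rm,c=cam("side"); d=Rm@np.linalg.solve(K,[u,v,1.]); X=c+d*((p-c)@n)/(d@n)
    w=T.T@(X-p); return X,w
if __name__=="__main__":
    s=shot("side",sys.argv[1]); o=robot.observe(); print(o["time"],o["tool_pos"],o["opening"],o["grip_force"],o["qpos"][5])
    uv=proj("side",o["tool_pos"]).astype(int); print("tcp px",uv)
    i=s.astype(int); m=((i[...,0]-i[...,2]>35)&(i[...,0]-i[...,1]>20)).astype(np.uint8)
    m[:uv[1]-40]=0;m[uv[1]+50:]=0;m[:,:max(uv[0]-60,0)]=0;m[:,uv[0]+50:]=0
    k,l,st,ce=cv2.connectedComponentsWithStats(m,connectivity=8)
    for j in range(1,k):
        if st[j][4]>3: X,w=plane(*ce[j]); print(st[j],ce[j].round(1),"world",X.round(4),"tool(x,y,z)",w.round(4))
    a=max(uv[0]-50,0);b=max(uv[1]-35,0); cv2.imwrite(f"pics/{sys.argv[1]}c.png",cv2.resize(s[b:b+75,a:a+100],(800,600),interpolation=2))
E
python3 m.py s5
```

```text
time: 5.35
tool_pos: [0.5973, 0.2407, 0.094]
tool_rot: [-3.141, -0.002, 2.931]
contact_force: [0.1, -0.8, -2.0]
opening: 0.0302
grip_force: 60.0
time: 5.77
tool_pos: [0.5982, 0.2409, 0.1296]
tool_rot: [3.141, 0.002, 2.931]
contact_force: [-0.5, -0.3, -1.4]
opening: 0.0301
grip_force: 60.0
5.8167 [0.59808601 0.24090026 0.12931247] 0.030355918425858858 59.99965607654303 -1.095933764551099
tcp px [240 156]
[221 163   3   4   6] [221.8 164.2] world [0.5435 0.2526 0.1135] tool(x,y,z) [0.0559 0.     0.0267]
[214 168   3   4   5] [215.  169.2] world [0.5235 0.2569 0.1007] tool(x,y,z) [0.0763 0.     0.0395]
[218 174   3   4   5] [219.2 175.8] world [0.5336 0.2547 0.0775] tool(x,y,z) [ 0.066  -0.      0.0627]
```

View pics/s5c.png

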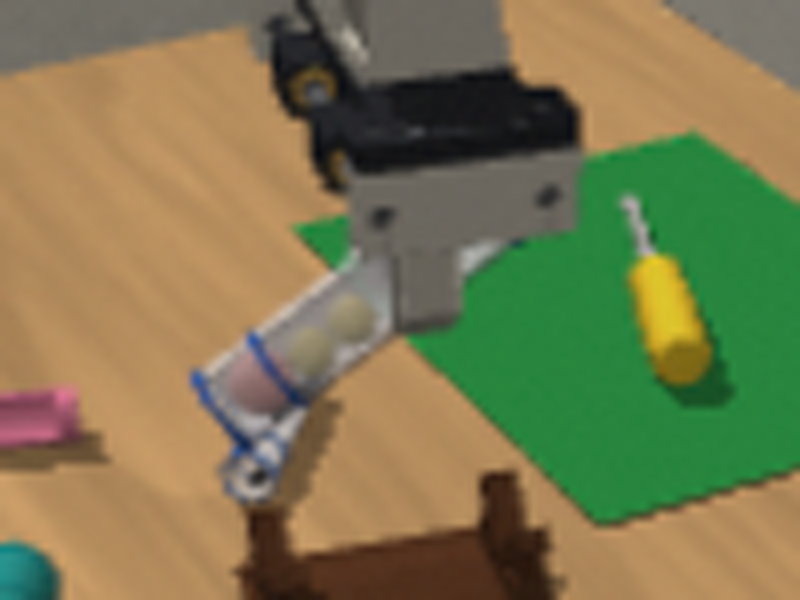

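```bash
python3 -m jog '[[[-0.7,0,0,0.012,0],[-0.7,0,0,0.026,0],[-0.7,0,0,0.040,0],[-0.7,0,0,0.049,0],[-0.7,0,0,0.054,0]]]' 60
python3 -m jog '[[[-0.6,0,0,0,0],[-0.6,0,0,0,0],[-0.6,0.001,0,-0.002,0],[-0.6,0.003,0,-0.005,0],[-0.6,0.004,0,-0.008,0]]]' 3
python3 -m jog '[[[-0.6,0.001,0,-0.001,0],[-0.6,0.001,0,-0.001,0],[-0.7,0.001,0,-0.001,0]]]' 3
python3 -m jog '[[[-0.7,0,0,0,0],[-0.7,0,0,0,0],[-0.7,0,0,-0.005,0],[-0.7,0,0,-0.015,0],[-0.7,0,0,-0.027,0]]]' 60
python3 -m jog '[[[-0.7,0,0,-0.012,0],[-0.7,0,0,-0.024,0],[-0.7,0,0,-0.034,0],[-0.7,0,0,-0.040,0],[-0.7,0,0,-0.042,0]]]' 60
python3 m.py s6
python3 - <<'E'
from h import *
# jar and spool positions by cap/top colour
print("jar cap",ray("top",277,118,.085),"red spool",ray("top",366,125,.05))
E
```

```text
time: 6.23
tool_pos: [0.5968, 0.2405, 0.0724]
tool_rot: [-3.14, -0.003, 2.931]
contact_force: [-0.1, -1.4, 1.9]
opening: 0.0301
grip_force: 60.0
time: 6.65
tool_pos: [0.594, 0.2419, 0.0833]
tool_rot: [3.141, 0.001, 2.931]
contact_force: [-0.6, 0.4, -0.6]
opening: 0.0308
grip_force: 3.0
time: 6.9
tool_pos: [0.593, 0.242, 0.0837]
tool_rot: [3.141, 0.001, 2.931]
contact_force: [-0.3, -0.7, -1.0]
opening: 0.0311
grip_force: 3.0
time: 7.32
tool_pos: [0.5926, 0.2418, 0.1106]
tool_rot: [-3.141, -0.001, 2.931]
contact_force: [-0.4, -0.9, -2.0]
opening: 0.03
grip_force: 60.0
time: 7.73
tool_pos: [0.5936, 0.2421, 0.1543]
tool_rot: [3.14, 0.003, 2.931]
contact_force: [-0.1, 0.5, -1.9]
opening: 0.0304
grip_force: 60.0
7.7833 [0.59336431 0.24198489 0.15368367] 0.030343609709953732 59.999539498239756 -1.0923140251574706
tcp px [238 148]
[220 157   2   3   5] [220.4 158.2] world [0.5408 0.2533 0.1326] tool(x,y,z) [0.0538 0.     0.0319]
[226 164   4   3   5] [227.8 165. ] world [0.5599 0.2492 0.1081] tool(x,y,z) [0.0343 0.     0.0565]
[215 166   4   4   4] [216.5 167.5] world [0.5281 0.256  0.1054] tool(x,y,z) [0.0669 0.     0.0592]
jar cap [0.74770331 0.10060806 0.085     ] red spool [ 0.74486188 -0.14368338  0.05      ]
```

View pics/s6c.png

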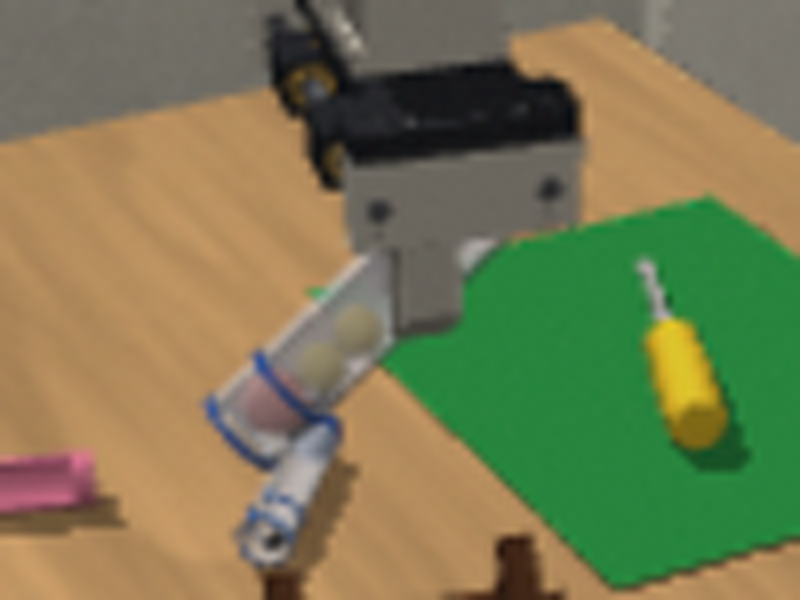

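The tube is at about 42° with the mouth low. The red bead is still in the neck at crop (270,400), the yellow ones behind it. I'll carry it smoothly over the far rim of the empty tray.

```bash
python3 -m jog '[[[-0.7,-0.002,-0.006,0,0],[-0.7,-0.006,-0.017,0,0],[-0.7,-0.012,-0.032,0,0],[-0.7,-0.019,-0.050,0,0],[-0.7,-0.026,-0.070,0,0]]]' 60
python3 -m jog '[[[-0.7,-0.008,-0.021,0,0],[-0.7,-0.016,-0.042,0,0],[-0.7,-0.024,-0.063,0,0],[-0.7,-0.031,-0.082,0,0],[-0.7,-0.037,-0.100,0,0]]]' 60
python3 -m jog '[[[-0.7,-0.003,-0.010,0,-0.03],[-0.7,-0.006,-0.016,0,-0.08],[-0.7,-0.008,-0.019,0,-0.14],[-0.7,-0.008,-0.019,0,-0.19],[-0.7,-0.008,-0.019,0,-0.21]]]' 60
python3 -m jog '[[[-0.7,0,0,0.006,0],[-0.7,0,0,0.016,0],[-0.7,0,0,0.028,0],[-0.7,0,0,0.038,0],[-0.7,0,0,0.044,0]]]' 60
python3 -m jog '[[[-0.7,0,0,0.001,0],[-0.7,0,0,0.001,0]]]' 60
python3 m.py s7
python3 - <<'E'
from h import *
i=cv2.imread("pics/s7.png").astype(int); o=robot.observe(); p=np.array(o["tool_pos"]); print(o["contact_force"])
# red / pink bead pixels near mouth
for nm,X in(("rim far mid",[.579,.0424,.028]),("pred mouth",p+[-.064,0,-.0465]),("pred lip",p+[-.0533,0,-.0584])): print(nm,proj("side",X).round(1))
m=((i[...,2]-i[...,1]>25)&(i[...,0]-i[...,1]>-10)).astype(np.uint8)
k,l,st,ce=cv2.connectedComponentsWithStats(m)
from m import plane
for j in range(1,k):
    if st[j][4]>8 and 200<ce[j][0]<300 and 150<ce[j][1]<260: print("pink",st[j],ce[j].round(1),plane(*ce[j])[1].round(4))
E
```

```text
time: 8.2
tool_pos: [0.6034, 0.1665, 0.1513]
tool_rot: [-3.141, -0.001, 2.931]
contact_force: [0.8, 0.2, -1.6]
opening: 0.03
grip_force: 60.0
time: 8.62
tool_pos: [0.6186, 0.0599, 0.1514]
tool_rot: [-3.141, -0.001, 2.93]
contact_force: [-0.5, 0.8, -1.5]
opening: 0.0301
grip_force: 60.0
time: 9.03
tool_pos: [0.6223, 0.0407, 0.1513]
tool_rot: [-3.141, -0.002, -3.142]
contact_force: [0.9, 0.2, -2.0]
opening: 0.0298
grip_force: 60.0
time: 9.45
tool_pos: [0.6217, 0.0423, 0.1059]
tool_rot: [3.141, -0.003, 3.14]
contact_force: [-0.3, 0.1, -1.4]
opening: 0.0302
grip_force: 60.0
time: 9.62
tool_pos: [0.6225, 0.0423, 0.1065]
tool_rot: [3.141, -0.001, 3.141]
contact_force: [0.3, 0.7, -1.2]
opening: 0.0304
grip_force: 60.0
9.6667 [0.62288338 0.0422339  0.10720614] 0.03021230119885707 59.9995876243338 -1.624971123663931
tcp px [285 194]
[225 164   5   3   9] [227.2 164.8] world [0.4745 0.0424 0.2297] tool(x,y,z) [ 0.1484 -0.     -0.1115]
[264 207  10   8  17] [268.  210.1] world [0.5738 0.0423 0.078 ] tool(x,y,z) [ 0.0491 -0.      0.0402]
[258 214   9   9  17] [261.9 218.1] world [0.5567 0.0423 0.0595] tool(x,y,z) [ 0.0662 -0.      0.0587]
[-0.66299121 -0.19715328 -0.98388555]
rim far mid [269.6 225.5]
pred mouth [262.7 217.5]
pred lip [266.5 220.1]
pink [263 210   8   7  37] [266.2 213.2] [ 0.054 -0.     0.048]
```

```bash
python3 -m jog '[[[-0.7,0,0,0.004,0],[-0.7,0,0,0.008,0],[-0.7,0,0,0.010,0],[-0.7,0,0,0.010,0]]]' 60
python3 -m jog '[[[-0.7,0,0,0.008,0],[-0.7,0,0,0.021,0],[-0.7,0,0,0.004,0],[-0.7,0,0,0,0]]]' 60
python3 m.py s8
cat > b.py <<'E'
from h import *
from m import plane
import sys
i=cv2.imread(f"pics/{sys.argv[1]}.png").astype(int)
def cc(nm,m):
    k,l,st,ce=cv2.connectedComponentsWithStats(m.astype(np.uint8))
    for j in range(1,k):
        if st[j][4]>8 and 215<ce[j][0]<300 and 190<ce[j][1]<265: print(nm,st[j],ce[j].round(1),"tube",plane(*ce[j])[1].round(4),"floor",ray("side",*ce[j],.015).round(3))
b,g,r=i[...,0],i[...,1],i[...,2]
cc("red",(r-g>25)&(b-g>-10)); cc("yel",(r-b>18)&(abs(r-g)<22)&(r>110))
E
python3 b.py s8
```

```text
time: 10.0
tool_pos: [0.6225, 0.0422, 0.0967]
tool_rot: [3.141, -0.001, 3.141]
contact_force: [0.3, 0.1, -1.4]
opening: 0.0304
grip_force: 60.0
time: 10.33
tool_pos: [0.6232, 0.0422, 0.0978]
tool_rot: [-3.142, 0.001, 3.141]
contact_force: [2.0, -0.3, -1.1]
opening: 0.0303
grip_force: 60.0
10.3833 [0.62398875 0.04209172 0.09881841] 0.03023824660752328 59.99962558038533 -1.625165537161789
tcp px [285 197]
[225 164   5   3   9] [227.2 164.8] world [0.4744 0.0422 0.2298] tool(x,y,z) [ 0.1491  0.     -0.1205]
[265 209   9   9  15] [268.4 212.8] world [0.5749 0.0421 0.0694] tool(x,y,z) [0.0492 0.     0.0402]
[258 216   9   9  21] [261.3 220.1] world [0.5551 0.0421 0.0541] tool(x,y,z) [ 0.069  -0.      0.0555]
red [262 212   9   8  47] [265.8 216.1] tube [ 0.0565 -0.      0.0476] floor [0.598 0.097 0.015]
yel [265 197  12  12  17] [271.2 202.5] tube [0.0415 0.     0.0121] floor [0.643 0.145 0.015]
yel [269 202  17  14 102] [276.2 208.1] tube [ 0.0271 -0.      0.0338] floor [0.641 0.115 0.015]
yel [258 211   7   5  12] [261.2 213.3] tube [ 0.0691 -0.      0.0348] floor [0.593 0.113 0.015]
yel [252 246  33  17  41] [268.  253.4] tube [ 0.0499 -0.      0.1746] floor [ 0.532 -0.033  0.015]
```

```bash
python3 -m jog '[[[-0.7,0,0,0.010,0],[-0.7,0,0,0.024,0]]]' 60
python3 -m jog '[[[-0.7,0,0,-0.018,0],[-0.7,0,0,-0.024,0],[-0.7,0,0,-0.024,0]]]' 60
python3 m.py s9; python3 b.py s9
```

```text
time: 10.55
tool_pos: [0.6238, 0.0421, 0.074]
tool_rot: [-3.141, 0.004, 3.141]
contact_force: [-1.8, 0.0, 12.4]
opening: 0.0303
grip_force: 60.0
time: 10.8
tool_pos: [0.6239, 0.0422, 0.0982]
tool_rot: [-3.142, 0.003, 3.141]
contact_force: [0.9, 0.2, -1.2]
opening: 0.0301
grip_force: 60.0
10.85 [0.62347145 0.04215216 0.09759032] 0.030234806748518576 59.99957174062729 -1.625147950944128
tcp px [285 197]
[225 164   5   3   9] [227.2 164.8] world [0.4744 0.0423 0.2298] tool(x,y,z) [ 0.1487 -0.     -0.1215]
[265 208   8   9  12] [267.6 211.4] world [0.5726 0.0422 0.0744] tool(x,y,z) [0.0509 0.     0.0341]
[257 215  10  10  20] [261.  219.2] world [0.5541 0.0422 0.0572] tool(x,y,z) [ 0.0695 -0.      0.0512]
red [261 212   9   8  50] [264.8 215.6] tube [0.0586 0.     0.0443] floor [0.597 0.1   0.015]
yel [266 197  11  11  13] [271.5 201.6] tube [0.0401 0.     0.0086] floor [0.646 0.149 0.015]
yel [269 203  17  12  91] [275.5 208.1] tube [0.0287 0.     0.0318] floor [0.639 0.116 0.015]
yel [259 210   5   5  10] [261.4 212.2] tube [0.0681 0.     0.0304] floor [0.596 0.118 0.015]
yel [267 218   6   6  10] [268.8 220.6] tube [0.0473 0.     0.0638] floor [0.595 0.076 0.015]
yel [252 246  33  17  43] [268.1 253.3] tube [0.0486 0.     0.1734] floor [ 0.532 -0.033  0.015]
```

```bash
python3 -m jog '[[[-0.7,0,0,0.006,0],[-0.7,0,0,0.012,0],[-0.7,0,0,0.017,0],[-0.7,0,0,0.020,0],[-0.7,0,0,0.021,0]]]' 60
python3 -m jog '[[[-0.6,0,0,0,0],[-0.6,0,0,0,0],[-0.6,0,0,-0.003,0],[-0.6,0,0,-0.006,0],[-0.6,0,0,-0.009,0]]]' 3
python3 -m jog '[[[-0.6,0,0,0,0],[-0.6,0,0,0,0],[-0.7,0,0,0,0]]]' 3
python3 -m jog '[[[-0.7,0,0,0,0],[-0.7,0,0,0,0],[-0.7,0,0,-0.004,0],[-0.7,0,0,-0.010,0],[-0.7,0,0,-0.014,0]]]' 60
python3 m.py s10; python3 b.py s10
```

```text
time: 11.27
tool_pos: [0.6221, 0.0422, 0.0748]
tool_rot: [3.141, -0.002, 3.141]
contact_force: [0.1, 0.1, -1.2]
opening: 0.0301
grip_force: 60.0
time: 11.68
tool_pos: [0.623, 0.0422, 0.0859]
tool_rot: [3.142, 0.001, 3.141]
contact_force: [1.0, 0.4, -2.1]
opening: 0.0308
grip_force: 3.0
time: 11.93
tool_pos: [0.6228, 0.0422, 0.0854]
tool_rot: [3.142, 0.0, 3.141]
contact_force: [-0.1, -0.5, -1.4]
opening: 0.0307
grip_force: 3.0
time: 12.35
tool_pos: [0.6231, 0.0422, 0.1001]
tool_rot: [3.142, 0.001, 3.141]
contact_force: [-1.1, -0.1, -1.0]
opening: 0.03
grip_force: 60.0
12.4 [0.62358007 0.04212189 0.10101142] 0.029651447438298402 59.99961627647281 -1.6251777525929851
tcp px [285 196]
[225 164   5   3   9] [227.2 164.8] world [0.4744 0.0422 0.2298] tool(x,y,z) [ 0.1489  0.     -0.1182]
[265 210  10   8  14] [269.2 213.4] world [0.5772 0.0422 0.0669] tool(x,y,z) [ 0.0465 -0.      0.045 ]
[258 217  10   8  16] [262.1 220.5] world [0.5573 0.0422 0.052 ] tool(x,y,z) [ 0.0664 -0.      0.0598]
red [263 213   8   8  49] [266.2 216.9] tube [ 0.0548 -0.      0.053 ] floor [0.597 0.093 0.015]
yel [267 197  10  12  15] [271.9 202.1] tube [ 0.0391 -0.      0.0139] floor [0.645 0.146 0.015]
yel [269 203  18  13  99] [276.2 208.4] tube [ 0.0267 -0.      0.0369] floor [0.64  0.114 0.015]
yel [252 246  33  17  43] [268.1 253.3] tube [ 0.0488 -0.      0.1767] floor [ 0.532 -0.033  0.015]
```

```bash
python3 -m jog '[[[-0.7,0,0,-0.003,0],[-0.7,0,0,-0.003,0]]]' 60
python3 -m jog '[[[-0.7,0,0,0.008,0],[-0.7,0,0,0.023,0]]]' 60
python3 -m jog '[[[-0.7,0,0,-0.018,0],[-0.7,0,0,-0.023,0],[-0.7,0,0,-0.023,0]]]' 60
python3 m.py s11; python3 b.py s11
```

```text
time: 12.57
tool_pos: [0.6231, 0.0422, 0.1031]
tool_rot: [3.142, 0.001, 3.141]
contact_force: [0.8, 0.6, -2.0]
opening: 0.0302
grip_force: 60.0
time: 12.73
tool_pos: [0.6239, 0.0421, 0.0806]
tool_rot: [-3.141, 0.004, 3.141]
contact_force: [-1.4, -0.0, 11.0]
opening: 0.0304
grip_force: 60.0
time: 12.98
tool_pos: [0.6239, 0.0421, 0.1034]
tool_rot: [-3.142, 0.003, 3.141]
contact_force: [0.9, -0.5, -1.2]
opening: 0.0299
grip_force: 60.0
13.0333 [0.62342823 0.04212708 0.10271388] 0.030513665692626837 59.99962123576552 -1.625121513080114
tcp px [285 196]
[225 164   5   3   9] [227.2 164.8] world [0.4744 0.0423 0.2298] tool(x,y,z) [ 0.1487 -0.     -0.1164]
[265 208   9   8  16] [269.  211.5] world [0.5766 0.0422 0.0727] tool(x,y,z) [ 0.0469 -0.      0.0409]
[258 215  10   9  23] [262.  218.8] world [0.5569 0.0422 0.0575] tool(x,y,z) [0.0667 0.     0.0561]
red [237 234  10  10  67] [242.2 238.4] tube [ 0.1223 -0.      0.0963] floor [0.502 0.044 0.015]
yel [267 194  11  13  16] [272.4 200. ] tube [ 0.0377 -0.      0.0098] floor [0.652 0.155 0.015]
yel [275 203  11  13  18] [280.1 208.6] tube [ 0.0154 -0.      0.043 ] floor [0.649 0.108 0.015]
yel [259 209   6   6   9] [262.  211.6] tube [ 0.0664 -0.      0.0342] floor [0.599 0.12  0.015]
yel [245 230   9  10  21] [249.  234.9] tube [ 0.1033 -0.      0.0929] floor [0.523 0.048 0.015]
yel [252 245  40  18  48] [271.7 252.3] tube [ 0.0376 -0.      0.1795] floor [ 0.542 -0.033  0.015]
```

```bash
python3 -m jog '[[[-0.7,0,0,0,0],[-0.7,0,0,0,0],[-0.7,0,0,0,0],[-0.7,0,0,0,0],[-0.7,0,0,0,0]]]' 60 | head -1
python3 m.py s12; python3 b.py s12
python3 - <<'E'
import cv2
i=cv2.imread("pics/s12.png");cv2.imwrite("pics/v12.png",cv2.resize(i[175:275,205:320],(690,600),interpolation=2))
E
```

```text
time: 13.45
13.5 [0.62272638 0.04217094 0.10204634] 0.030193559994381412 59.9996307073161 -1.6251760990133
tcp px [285 196]
[225 164   5   3   9] [227.2 164.8] world [0.4744 0.0423 0.2298] tool(x,y,z) [ 0.1483  0.     -0.1167]
[265 208   9   9  17] [268.4 211.9] world [0.5748 0.0422 0.0722] tool(x,y,z) [ 0.048  -0.      0.0409]
[258 216   9   8  21] [261.5 219.4] world [0.5557 0.0422 0.056 ] tool(x,y,z) [ 0.067 -0.     0.057]
red [237 234   9  10  59] [241.6 238.4] tube [0.1229 0.     0.0955] floor [0.501 0.045 0.015]
yel [265 196  12  12  15] [270.8 201.7] tube [ 0.0414 -0.      0.0128] floor [0.644 0.149 0.015]
yel [276 204   9  11  16] [280.3 208.4] tube [ 0.0138 -0.      0.042 ] floor [0.65  0.109 0.015]
yel [246 232  15  10  32] [254.1 236.6] tube [ 0.0884 -0.      0.1035] floor [0.531 0.036 0.015]
yel [252 246  33  17  41] [267.6 253.6] tube [ 0.0491 -0.      0.1782] floor [ 0.531 -0.033  0.015]
```

View pics/v12.png

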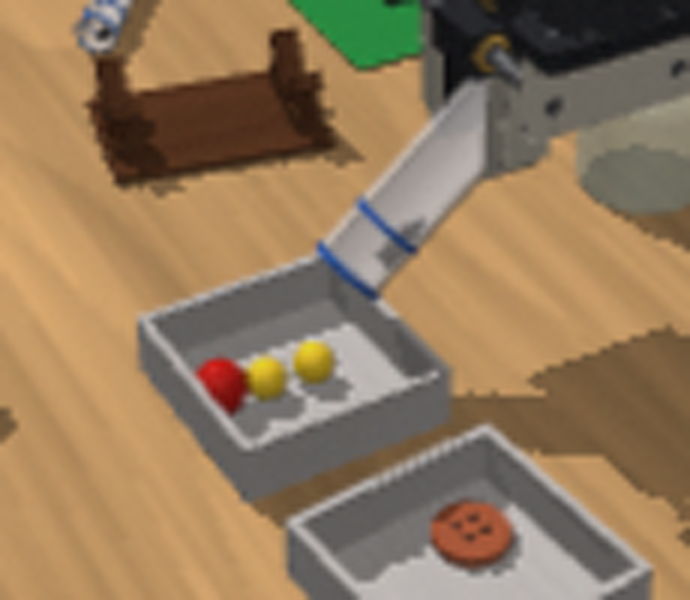

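All three beads lie in the empty tray: red at crop (222,383), yellow at (267,378) and (314,361). The tube is empty and the brown button undisturbed. Now I'll carry the tube back to the cradle.

```bash
python3 -m jog '[[[-0.7,0,0,-0.008,0],[-0.7,0,0,-0.020,0],[-0.7,0,0,-0.034,0],[-0.7,0,0,-0.046,0],[-0.7,0,0,-0.052,0]]]' 60
python3 -m jog '[[[-0.7,0.001,0.008,0,0],[-0.7,0.003,0.023,0,0],[-0.7,0.007,0.045,0,0],[-0.7,0.010,0.070,0,0],[-0.7,0.014,0.095,0,0]]]' 60
python3 -m jog '[[[-0.7,0.004,0.025,0,0],[-0.7,0.008,0.050,0,0],[-0.7,0.011,0.074,0,0],[-0.7,0.014,0.093,0,0],[-0.7,0.016,0.105,0,0.03]]]' 60
python3 -m jog '[[[-0.7,0,0,0,0.05],[-0.7,0,0,0,0.11],[-0.7,0,0,0,0.16],[-0.7,0,0,0,0.18],[-0.7,0,0,0,0.18]]]' 60
python3 m.py s13
```

```text
time: 13.92
tool_pos: [0.6236, 0.0421, 0.1566]
tool_rot: [-3.141, 0.003, 3.141]
contact_force: [0.1, 0.5, -0.7]
opening: 0.0306
grip_force: 60.0
time: 14.33
tool_pos: [0.6078, 0.1392, 0.1531]
tool_rot: [3.141, -0.002, 3.141]
contact_force: [-0.4, 0.8, -1.0]
opening: 0.0303
grip_force: 60.0
time: 14.75
tool_pos: [0.5911, 0.2458, 0.153]
tool_rot: [3.141, -0.002, 3.113]
contact_force: [-0.7, 0.1, -0.9]
opening: 0.0304
grip_force: 60.0
time: 15.17
tool_pos: [0.592, 0.2432, 0.1533]
tool_rot: [-3.141, -0.002, 2.932]
contact_force: [-0.1, -0.5, -1.6]
opening: 0.03
grip_force: 60.0
15.2167 [0.59221617 0.2429245  0.15354215] 0.030204394118678302 59.99986787326634 -1.092301931628873
tcp px [238 148]
[219 158  11   9  17] [223.4 162.3] world [0.5484 0.2522 0.1183] tool(x,y,z) [0.0447 0.     0.0463]
[214 166   5   5   5] [216. 168.] world [0.5267 0.2568 0.1037] tool(x,y,z) [0.0669 0.     0.0609]
```

```bash
python3 -m jog '[[[-0.7,0,0,0.012,0],[-0.7,0,0,0.028,0],[-0.7,0,0,0.044,0],[-0.7,0,0,0.058,0],[-0.7,0,0,0.068,0]]]' 60
python3 -m jog '[[[-0.7,0,0,0.002,0],[-0.6,0,0,0.002,0],[-0.6,0,0,0.002,0]]]' 3
python3 -m jog '[[[-0.6,-0.002,0,0.004,0],[-0.6,-0.005,0,0.009,0],[-0.6,-0.007,0,0.013,0],[-0.6,-0.010,0,0.017,0],[-0.6,-0.012,0,0.021,0]]]' 3
python3 m.py s14
python3 -m jog '[[[-0.6,-0.002,0,0.005,0],[-0.6,-0.004,0,0.010,0],[-0.6,-0.006,0,0.016,0],[-0.6,-0.007,0,0.020,0],[-0.6,-0.008,0,0.024,0]]]' 3
python3 m.py s15
```

```text
time: 15.63
tool_pos: [0.5921, 0.2422, 0.0845]
tool_rot: [-3.141, -0.002, 2.932]
contact_force: [-0.2, -0.6, -1.6]
opening: 0.0301
grip_force: 60.0
time: 15.88
tool_pos: [0.5933, 0.2424, 0.0849]
tool_rot: [3.141, 0.001, 2.931]
contact_force: [-0.5, 0.6, -0.2]
opening: 0.0304
grip_force: 3.0
time: 16.3
tool_pos: [0.6051, 0.2395, 0.0628]
tool_rot: [3.141, 0.0, 2.931]
contact_force: [0.1, -1.3, -0.4]
opening: 0.0306
grip_force: 3.0
16.35 [0.60489745 0.23928645 0.06189367] 0.030695620451651646 2.999545462478964 -1.100646270176955
tcp px [244 176]
[225 164   5   3   9] [227.2 164.8] world [0.5583 0.2493 0.1092] tool(x,y,z) [ 0.0477 -0.     -0.0363]
[223 179   5   8  14] [225.  182.6] world [0.5485 0.2514 0.0522] tool(x,y,z) [ 0.0576 -0.      0.0207]
[216 184   4   6   8] [217.5 186.1] world [0.5263 0.2561 0.0442] tool(x,y,z) [0.0803 0.     0.0288]
time: 16.77
tool_pos: [0.6126, 0.2379, 0.0385]
tool_rot: [-3.141, -0.0, 2.931]
contact_force: [-0.2, -1.0, 1.0]
opening: 0.0305
grip_force: 3.0
16.8167 [0.61226196 0.23778049 0.03778612] 0.030945227973320097 3.001717667793855 -1.1060571907384908
tcp px [246 183]
[225 164   5   3   9] [227.2 164.8] world [0.5583 0.2494 0.1092] tool(x,y,z) [ 0.0553  0.     -0.0603]
[219 177   4   2   4] [220.5 177.2] world [0.5369 0.2539 0.0722] tool(x,y,z) [ 0.0771 -0.     -0.0233]
[226 181   4   9  12] [227.6 184.4] world [0.5556 0.2499 0.0446] tool(x,y,z) [0.0579 0.     0.0042]
[260 180   3   3   7] [261.1 181.3] world [0.6553 0.2286 0.0373] tool(x,y,z) [-0.044  -0.      0.0114]
[218 182   3  11  15] [219.3 186.7] world [0.5315 0.2551 0.0413] tool(x,y,z) [0.0826 0.     0.0075]
```

```bash
python3 -m jog '[[[-0.6,0,0,0.004,0],[-0.6,0,0,0.008,0],[-0.6,0,0,0.011,0],[-0.6,0,0,0.011,0],[-0.6,0,0,0.011,0]]]' 3
python3 -m jog '[[[-0.3,0,0,0,0],[-0.2,0,0,0,0],[-0.1,0,0,0,0],[0.1,0,0,0,0],[0.3,0,0,0,0]]]' 3
python3 -m jog '[[[0.5,0,0,0,0],[0.7,0,0,0,0],[0.7,0,0,-0.005,0],[0.7,0,0,-0.020,0],[0.7,0,0,-0.045,0]]]' 3
python3 -m jog '[[[0.7,0,0,-0.035,0],[0.7,0,0,-0.07,0],[0.7,0,0,-0.105,0],[0.7,0,0,-0.13,0],[0.7,0,0,-0.15,0]]]' 3
python3 -m jog '[[[0.7,0.04,0,0,0],[0.7,0.08,0,0,0],[0.7,0.12,0,0,0],[0.7,0.16,0,0,0],[0.7,0.2,0,0,0]]]' 3
python3 -m jog '[[[0.7,0.03,0.04,0,0],[0.7,0.03,0.08,0,0],[0.7,0.03,0.12,0,0],[0.7,0.03,0.16,0,0],[0.7,0.03,0.18,0,0]]]' 3
python3 - <<'E'
from h import *
t=shot("top","t16").astype(int);s=shot("side","s16").astype(int)
for n,i,b in(("side",s,(170,200,210,272)),("top",t,(146,210,205,245))):
    m=((i[...,0]-i[...,2]>35)).astype(np.uint8); M=np.zeros_like(m);M[b[0]:b[1],b[2]:b[3]]=m[b[0]:b[1],b[2]:b[3]]
    k,l,st,ce=cv2.connectedComponentsWithStats(M,connectivity=8)
    for j in range(1,k):
        if st[j][4]>3: print(n,st[j],ce[j].round(1))
c=((t.max(2)-t.min(2)<22)&(t.max(2)>90)).astype(np.uint8);k,l,st,ce=cv2.connectedComponentsWithStats(c)
for j in range(1,k):
    if st[j][4]>150 and 200<ce[j][0]<245 and 140<ce[j][1]<220:
        ys,xs=np.nonzero(l==j);print("white",ce[j],cv2.minAreaRect(np.stack([xs,ys],1).astype(np.float32)))
for nm,q in(("red",(t[...,2]-t[...,1]>70)),("yel",(t[...,1]-t[...,0]>60)&(t[...,2]-t[...,0]>60))):
    k,l,st,ce=cv2.connectedComponentsWithStats(q.astype(np.uint8))
    for j in range(1,k):
        if st[j][4]>5 and 275<ce[j][0]<322 and 180<ce[j][1]<226: print(nm,st[j][4],ray("top",*ce[j],.014))
E
```

```text
time: 17.23
tool_pos: [0.6124, 0.2369, 0.0284]
tool_rot: [-3.14, -0.0, 2.931]
contact_force: [-1.1, -5.7, 4.6]
opening: 0.0314
grip_force: 3.0
time: 17.65
tool_pos: [0.6123, 0.2384, 0.0281]
tool_rot: [3.141, -0.0, 2.931]
contact_force: [0.2, -0.2, -0.6]
opening: 0.0503
grip_force: 0.0
time: 18.07
tool_pos: [0.6108, 0.2376, 0.0713]
tool_rot: [-3.139, -0.005, 2.931]
contact_force: [-0.7, 0.5, -0.2]
opening: 0.0773
grip_force: 0.0
time: 18.48
tool_pos: [0.613, 0.2382, 0.227]
tool_rot: [3.14, 0.004, 2.931]
contact_force: [0.4, -0.1, -0.1]
opening: 0.0779
grip_force: 0.0
time: 18.9
tool_pos: [0.415, 0.2799, 0.2236]
tool_rot: [3.141, 0.0, 2.93]
contact_force: [0.8, 0.0, 1.0]
opening: 0.0781
grip_force: 0.0
time: 19.32
tool_pos: [0.4249, 0.4661, 0.2237]
tool_rot: [3.139, 0.001, 2.933]
contact_force: [0.2, -0.7, 0.2]
opening: 0.0781
grip_force: 0.0
side [258 176   7  11  50] [261.3 180.6]
side [219 183   2  11  17] [219.6 187.8]
side [227 182   2   6   7] [227.7 184.3]
top [212 146  11   5  26] [218.2 147.8]
top [205 148   5   2   8] [206.6 148.5]
top [224 153  12   7  48] [229.5 155.5]
top [215 190  12   4  15] [220.7 190.8]
top [213 198  12   5  24] [218.4 200. ]
white [224.80726257 173.9273743 ] ((224.7647247314453, 173.94117736816406), (10.6715669631958, 32.98484420776367), 14.03624439239502)
red 49 [0.5003284  0.04266107 0.014     ]
yel 23 [0.54276197 0.04116374 0.014     ]
yel 22 [0.52044421 0.04138439 0.014     ]
```

```bash
python3 -c "
from cell import robot
print(robot.hand_in())"
```

```text
the job is handed in; nothing more can be done
None
```

I handed the job in at about 19 s of the 56 s allowed: the last pictures show all three beads in the formerly empty tray and the tube back in its cradle, released and within a pixel of where it started; I did not re-measure the buttons, jar and spools.

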